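Vent the cap steriliser and hold its lid open

ROBOT

A 7-joint arm with a two-finger parallel gripper is mounted at the origin on a cart in front of the work surface, level with it; the furniture and walls round the work are solid. World frame = base frame: x ahead of the robot, y to its left, z up, the work surface at z = 0. Lengths are in m, angles in rad, forces in N, time in s.
With the tool pointing down it reaches from about 0.35 to 0.9 m from the base axis. Payload 8.1 kg.
Tool frame: the origin (TCP) lies midway between the tips of the shut fingers; the grasp point (between the pads) lies 19 mm behind it (arm.pinch_z is the distance from the TCP to the grasp point, in m); z points along the fingers, y is the direction in which the jaws open and shut (so a half turn about z gives the same grasp; the last joint's range is limited). The gripper opens to 92 mm and grips with 3 to 60 N. Pads are 19 mm wide; open, the fingers measure 130 mm over their backs; the gripper's body (75 mm by 190 mm) begins 47 mm behind the grasp point.
Start: joints at [-1.38, 0.434, 0.025, 1.573, -0.012, 1.134, -0.075], TCP at [0.181, 0.598, 0.227] pointing down, gripper open.
Joint ranges: [-2.62, 2.62], [-0.44, 2.09], [-1.27, 1.32], [0.08, 2.57], [-1.32, 4.46], [0.12, 2], [-2.74, 2.74]. Speed limits (rad/s): [2.22, 2.22, 3.01, 3.01, 3.14, 3.14, 3.14].

INTERFACE

Orientations are given as a rotation vector (axis times angle).
In Python, from cell import arm, eyes gives the robot as it stands.
- The arm moves only by the tool apply_moves, never from a script. Its argument "targets" is one flat list of numbers, 5 for each row, row after row: the closure, from 0 (fully open) to 1 (shut), then the shift along the tool's x, y, z each as a share of 40 cm, from -1 to 1, then the turn about the tool's z as a share of pi/2 rad, from -1 to 1. A call has 1 to 20 rows; each row shifts and turns the commanded pose from where the row before left it, along the tool's axes as they then stand; what a row does not reach is not made up. A row lasts 1/8 s, in which the tool goes at most 62.5 mm and 10.7 degrees, less where a joint would pass 70% of its speed; a pose out of reach is approached as far as the arm can. A call with a number of a shift or a turn outside -1 to 1 is refused whole. A call with a gripper value outside its range is refused whole. The fingers move at their own pace and stop on an object; "grip_force" is the grip in N (left out, the last holds). Time passes only in rows, so rows that do not move let the fingers close. It gives the time, the measured TCP pose, the force and the opening at its end, in the units of the state.
- arm.observe(): the state, without advancing time (a new reading comes with each control period).
- eyes.get_image(name): name is "side" or "top" or "wrist"; returns the picture (480x640x3 uint8, red, green, blue); there is no depth.
- eyes.camera_params(name): a dict with "camera_matrix" (3x3 intrinsics, pixels), "distortion" ([k1, k2, p1, p2, k3] as OpenCV has them; the pictures are not rectified), "xyz" and "attitude" of the camera in the world; the wrist camera has in their place "hand_eye" (4x4, takes a point from camera to tool coordinates, whose origin is the TCP and whose axes are the flange's). Camera axes: x right, y down, z forward; pixel columns grow to the right and rows downward; lengths in m; the calibration is good to about 2 mm. A picture is of the moment at which its call begins: read the wrist's pose just before it. camera_params takes no time and is no camera call.
- arm.sign_off(): hands the job in, once; it reports no verdict.
The state is a dict: "clock": time; "joints": joint angles; "dq": joint speeds; "joint_efforts": joint torques, N m; "position": TCP position; "ee_rot": TCP orientation; "force": force on the tool from outside, world axes, zero at the start; "ft_torque": the same for the moment, N m; "width": opening from 0.0 (shut) to 1.0 (fully open).
Only numpy, scipy, OpenCV 4.12 (cv2) and the standard library are available. Lean on these libraries where they do the work, as an engineer would, in place of code of your own. Each camera call takes 0.05 s, during which the arm holds its last target.

TASK

Vent the bench-top cap steriliser so that the caps in it can be taken out: with the lid still shut, turn the vent lever on its deck to half open (45 degrees, pointing at the long middle mark), leaving it there. Then raise the lid by its bar handle to 50 degrees and keep holding it there with the gripper: the lid falls shut if let go, so the program finishes while still holding it. Leave the bottles, caps, label roll and funnel around it where they are.

Things in the scene. Friction and masses are not known exactly. Their poses are not given: they have to be found in the camera images.
- steriliser: stainless cap steriliser, a steel box 170 (x) x 330 (y) x 100 mm high on the table, fixed in place. Origin on the table under the middle of the box in x; the box spans x -85..85 and y -180..150 mm in this frame, its front looks to -x. The left part (y -30..150) is the open bath under the lid; the right part (y -180..-30) is a flat closed deck at z = 100 mm that carries the vent lever.
- vent_lever (a joint): vent lever angle in rad about the vertical stem: 0 = closed, lever points to the steriliser's front (-x of its frame); grows counter-clockwise seen from above, to 1.571 = fully open, lever points to the right (-y of the steriliser's frame). Half open is 0.785. Stays where it is left; friction torque about 0.12 N m. Short dark marks on the deck show 0 and 90 degrees, a long one 45 degrees.
- vent_pivot (a point): point on the lever's vertical stem axis, fixed to the steriliser, 32 mm above the deck (height of the grip's middle)
- vent_grip (a point): middle of the lever's black grip, 60 mm from the stem axis; the grip is 50 mm long along the lever, 12 mm wide, 18 mm high, its underside 23 mm above the deck. Its frame turns with the lever: x points from the grip towards the stem, z up.
- bath_lid (a joint): lid angle in rad: 0 = shut (level), grows as the front edge rises; to be held at 0.873 (50 degrees). It turns about the hinge at the rear rim, can open to 1.75, and falls shut by its own weight (about 0.5 kg, nearly frictionless hinge) when let go.
- lid_hinge (a point): middle of the lid's hinge axis at the rear rim, fixed to the steriliser, axes as the steriliser's; the hinge axis is y. Opening turns the lid's front edge up and over towards +x. A small round disc on the left side at the hinge has marks at 0, 50 and 90 degrees.
- lid_handle (a point): middle of the lid's bar handle: a round black bar 12 mm thick, 114 mm long along y, carried by an arm near each end (96 mm free between the arms). In the lid's frame at the hinge (x level to the rear when shut, z up) it lies at x -218, z +22 mm; the lid's sheet is 178 mm deep, 184 mm wide, its top 5 mm above the hinge axis, so the bar stands 40 mm in front of the lid's front edge. This frame turns with the lid.
- bottle_a: filled glass bottle with black cap, 77 mm across, 222 mm tall, upright to the front right of the steriliser; origin under its base. Leave it alone.
- bottle_b: a second bottle like it, farther right; leave it alone
- roll: white label roll, 82 mm across, 38 mm high, at the front left; origin under its base. Leave it alone.
- cap_a: loose black screw cap, 33 mm across, 19 mm high, on the table in front of the steriliser; origin under it. Leave it alone.
- cap_b: a second cap like it; leave it alone
- funnel: steel funnel standing on its rim, about 110 mm across, 108 mm tall, at the left; origin under it. Leave it alone.

How it is judged:
On the way:
1. the vent lever stands half open (45 degrees, within 7) while the lid is shut (value of joint vent_lever between 0.665 and 0.905 rad and value of joint bath_lid below 0.05 rad), for 0.2 s.
At the end, for the whole second after the job is handed in: the vent lever still stands at 45 degrees (within 7), the lid is still at 50 degrees (within 6), carried by the gripper's fingers, which press on it with over 1 N; the bottles, caps, label roll and funnel are within 30 mm of where they stood (value of joint vent_lever between 0.665 and 0.905 rad and value of joint bath_lid between 0.768 and 0.978 rad and velocity of joint bath_lid between -0.05 and 0.05 rad/s and contact force between the fingers and bath_lid above 1 N and distance of each of bottle_a, bottle_b, roll, cap_a, cap_b, funnel from where it was at the start of the episode below 0.03 m); the arm keeps its last pose, push and grip.
It fails at once if the lid is raised before the vent is opened half way (value of joint bath_lid above 0.15 rad and value of joint vent_lever below 0.6 rad).
It fails at once if a bottle, cap, the label roll or the funnel is pushed more than 30 mm (distance of any of bottle_a, bottle_b, roll, cap_a, cap_b, funnel from where it was at the start of the episode above 0.03 m).
It also fails if it takes over 45 s, if anything falls off the work surface, if the arm or the gripper's body presses on something with over 40 N, if the wrist force passes 120 N, or if a joint passes its speed limit or range.

## Working session

There is one attempt and no reset: what is moved stays moved. The work goes in short steps, Python scripts to look and compute and a tool call to move; the robot and the scene stay as the last step left them, time stands still between calls to the robot, and variables do not carry over. Pictures are saved under pics/ and viewed, and the job is handed in when it is done.

Besides the shell and the picture viewer there is one more tool, called after "Emit:" as name(argument=value, ...), one argument or row to a line, values as JSON. apply_moves: Moves the arm, as the interface text tells. Its arguments: {"type":"object","properties":{"targets":{"type":"array"},"grip_force":{"type":"number"}},"required":["targets"]}

```bash
mkdir -p pics; ls; python3 - <<'E'
from cell import arm, eyes
import cv2
print(arm.observe())
for n in ["side","top","wrist"]:
    p=eyes.camera_params(n); print(n,p)
    cv2.imwrite(f"pics/{n}0.png",eyes.get_image(n)[:,:,::-1])
E
```

```text
pics
{'clock': 0.0, 'joints': array([-1.37960194,  0.43521341,  0.0249916 ,  1.57407245, -0.01159805,
        1.13398303, -0.07508706]), 'dq': array([0.0014221 , 0.00023886, 0.00128591, 0.00088058, 0.00070463,
       0.00011916, 0.00015935]), 'joint_efforts': array([ 3.44634364e-04, -6.67845011e+01,  9.85089093e-01, -3.14455390e+01,
       -6.06856006e-02,  4.27905063e-02,  1.50621149e-04]), 'position': array([0.18091313, 0.59772895, 0.22596066]), 'ee_rot': array([-4.59934900e-01, -3.10766508e+00,  2.40220256e-03]), 'force': array([ 0.51297983, -0.48438088,  0.16110191]), 'ft_torque': array([ 0.00679481, -0.00635107,  0.00904938]), 'width': 0.9996814610353931}
side {'camera_matrix': array([[554.68438975,   0.        , 319.57481945],
       [  0.        , 554.68438975, 239.35815628],
       [  0.        ,   0.        ,   1.        ]]), 'distortion': array([-0.04645197,  0.        ,  0.        ,  0.        ,  0.        ]), 'xyz': array([-0.07636548, -1.00304677,  0.98534351]), 'attitude': array([-2.14416856,  0.62426702, -0.30400527])}
top {'camera_matrix': array([[517.18991485,   0.  
[... 250 characters left out ...]
159,  1.53854317]), 'attitude': array([-2.16915737,  2.15632308, -0.12399576])}
wrist {'camera_matrix': array([[420.35277316,   0.        , 321.46552703],
       [  0.        , 420.35277316, 241.59116866],
       [  0.        ,   0.        ,   1.        ]]), 'distortion': array([-0.07439907,  0.        ,  0.        ,  0.        ,  0.        ]), 'hand_eye': array([[ 5.19254641e-04, -9.55759740e-01, -2.94148007e-01,
         7.79097952e-02],
       [ 9.99999636e-01,  6.95291858e-04, -4.93892564e-04,
         2.59370311e-04],
       [ 6.76561342e-04, -2.94147643e-01,  9.55759753e-01,
        -1.58402945e-01],
       [ 0.00000000e+00,  0.00000000e+00,  0.00000000e+00,
         1.00000000e+00]])}
```

View pics/top0.png

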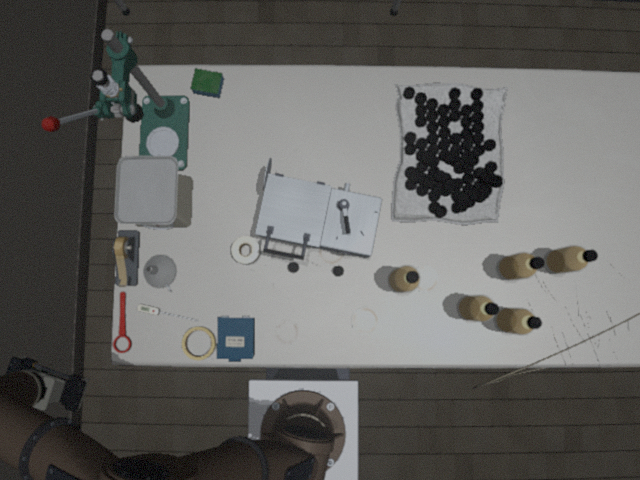

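View pics/side0.png

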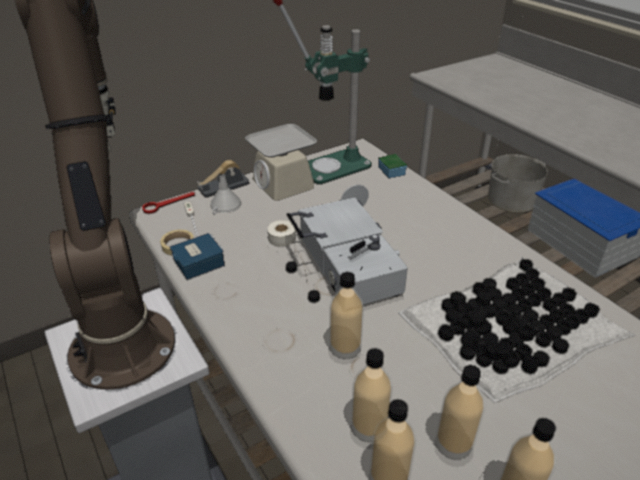

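Top view: steriliser at about (320,215), handle at (286,250), lever near (346,215). Bottle A is at (405,278), the caps at (293,267) and (338,271). Enlarging next.

```bash
cat > h.py <<'E'
import numpy as np, cv2
from scipy.spatial.transform import Rotation as R
from cell import arm, eyes
def cam(n, st=None):
    p=eyes.camera_params(n); K=p["camera_matrix"]; D=p["distortion"]
    if n=="wrist":
        s=st; H=p["hand_eye"]; Rt=R.from_rotvec(s["ee_rot"]).as_matrix()
        return K,D,Rt@H[:3,:3],Rt@H[:3,3]+s["position"]
    return K,D,R.from_rotvec(p["attitude"]).as_matrix(),np.array(p["xyz"])
def proj(c,P):
    K,D,Rc,t=c; P=np.atleast_2d(P).astype(float)
    q=(P-t)@Rc
    return cv2.projectPoints(q,np.zeros(3),np.zeros(3),K,D)[0].reshape(-1,2)
def ray(c,uv):
    K,D,Rc,t=c
    u=cv2.undistortPoints(np.array([[uv]],float),K,D)[0,0]
    return t,Rc@np.array([u[0],u[1],1])
def onz(c,uv,z):
    t,d=ray(c,uv); return t+d*(z-t[2])/d[2]
E
python3 - <<'E'
import cv2
a=cv2.imread('pics/top0.png')[150:290,230:430]; cv2.imwrite('pics/topc.png',cv2.resize(a,None,fx=4,fy=4,interpolation=cv2.INTER_CUBIC))
a=cv2.imread('pics/side0.png')[180:320,260:420]; cv2.imwrite('pics/sidec.png',cv2.resize(a,None,fx=4,fy=4,interpolation=cv2.INTER_CUBIC))
E
```

```text
(no output)
```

View pics/topc.png

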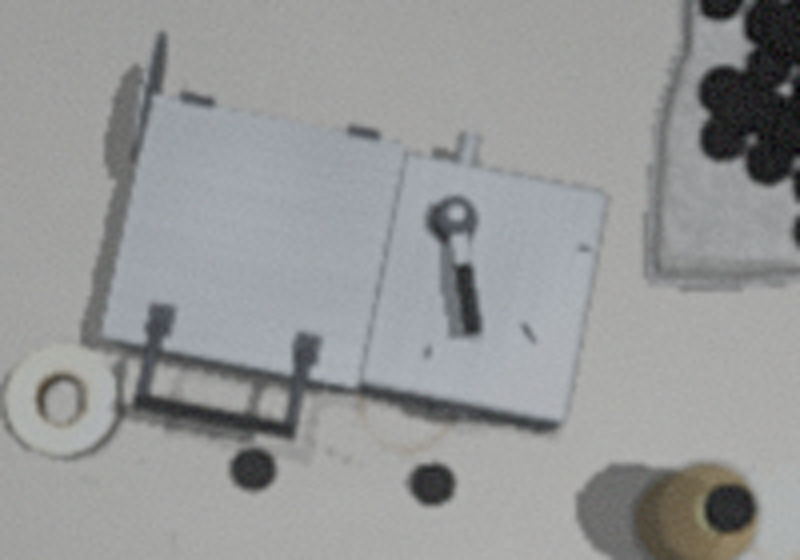

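View pics/sidec.png

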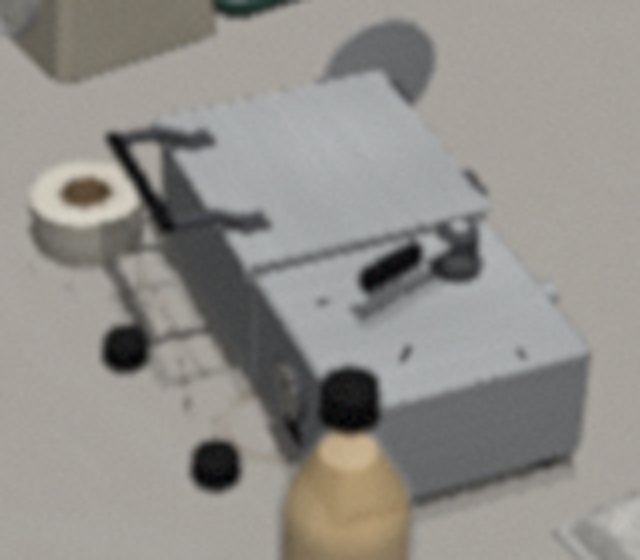

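```bash
python3 - <<'E'
from h import *
from scipy.optimize import least_squares
ct=cam("top"); cs=cam("side")
T=lambda p:np.array(p)/4+[230,150]-0.4
S=lambda p:np.array(p)/4+[260,180]-0.4
obs=[(ct,T((607,193)),(.085,-.18,.1)),(ct,T((564,424)),(-.085,-.18,.1)),(ct,T((361,386)),(-.085,-.032,.1)),
(cs,S((590,352)),(.085,-.18,.1)),(cs,S((250,272)),(-.085,-.032,.1))]
def W(p,P): c,s=np.cos(p[2]),np.sin(p[2]); return np.array([p[0]+c*P[0]-s*P[1],p[1]+s*P[0]+c*P[1],P[2]])
f=lambda p:np.concatenate([proj(c,W(p,P))[0]-uv for c,uv,P in obs])
r=least_squares(f,[.45,0,-.2]); p=r.x; print(p,np.degrees(p[2]),f(p).round(1))
L=lambda X:((lambda d:(np.cos(p[2])*d[0]+np.sin(p[2])*d[1],-np.sin(p[2])*d[0]+np.cos(p[2])*d[1],X[2]))(X-[p[0],p[1],0]))
for n,q,z in [("hubtop",(453,215),.14),("gripend",(471,333),.141),("gripstart",(464,265),.141),("mark0",(428,352),.1),("mark45",(528,333),.1),("mark90",(585,248),.1),
 ("lidcornerRL",(152,95),.11),("lidFL",(103,340),.11),("lidFR",(330,385),.11),("barL",(137,405),.13),("barR",(293,433),.13),("capA",(253,470),.019),("capB",(432,485),.019),("bottlecap",(730,508),.222),("roll",(63,400),.038)]:
  X=onz(ct,T(q),z); print(n,X.round(4),np.round(L(X),4))
for n,q in [("barL",(112,138)),("barR",(168,228))]:
  for z in (.12,.13,.14):
    X=onz(cs,S(q),z);print("side",n,z,X.round(4),np.round(L(X),4))
E
```

```text
[ 0.62229101 -0.02637456 -0.19532194] -11.19112305004665 [ 1.  -0.3  0.5  0.5 -0.7 -0.5 -0.2 -1.  -0.4  0.4]
hubtop [ 0.6455 -0.1057  0.14  ] [ 0.0382 -0.0733  0.14  ]
gripend [ 0.5637 -0.1179  0.141 ] [-0.0397 -0.1012  0.141 ]
gripstart [ 0.6106 -0.1132  0.141 ] [ 0.0054 -0.0874  0.141 ]
mark0 [ 0.5556 -0.0901  0.1   ] [-0.0531 -0.0755  0.1   ]
mark45 [ 0.5694 -0.1603  0.1   ] [-0.0259 -0.1416  0.1   ]
mark90 [ 0.6302 -0.2008  0.1   ] [ 0.0416 -0.1695  0.1   ]
lidcornerRL [0.7363 0.1057 0.11  ] [0.0862 0.1517 0.11  ]
lidFL [0.5614 0.1367 0.11  ] [-0.0914  0.1482  0.11  ]
lidFR [ 0.5308 -0.0217  0.11  ] [-0.0906 -0.0132  0.11  ]
barL [0.5141 0.1101 0.13  ] [-0.1326  0.1128  0.13  ]
barR [0.4956 0.0031 0.13  ] [-0.13    0.0043  0.13  ]
capA [0.4774 0.0356 0.019 ] [-0.1542  0.0326  0.019 ]
capB [ 0.4671 -0.0961  0.019 ] [-0.1387 -0.0985  0.019 ]
bottlecap [ 0.4414 -0.2785  0.222 ] [-0.1285 -0.2825  0.222 ]
roll [0.5264 0.1739 0.038 ] [-0.133   0.1779  0.038 ]
side barL 0.12 [0.5216 0.1169 0.12  ] [-0.1266  0.121   0.12  ]
side barL 0.13 [0.5147 0.1039 0.13  ] [-0.1308  0.1069  0.13  ]
side barL 0.14 [0.5078 0.091  0.14  ] [-0.1351  0.0929  0.14  ]
side barR 0.12 [0.5008 0.0065 0.12  ] [-0.1255  0.0087  0.12  ]
side barR 0.13 [ 0.4941 -0.0051  0.13  ] [-0.1298 -0.004   0.13  ]
side barR 0.14 [ 0.4875 -0.0168  0.14  ] [-0.1341 -0.0168  0.14  ]
```

```bash
cat >> h.py <<'E'
PO=np.array([.6223,-.0264,-.1953])
def W(P,p=PO): c,s=np.cos(p[2]),np.sin(p[2]); return np.array([p[0]+c*P[0]-s*P[1],p[1]+s*P[0]+c*P[1],P[2]])
def Lc(X,p=PO):
    d=np.array(X)-[p[0],p[1],0]; c,s=np.cos(p[2]),np.sin(p[2]); return np.array([c*d[0]+s*d[1],-s*d[0]+c*d[1],d[2]])
def lever(th,r=.06,z=.132,stem=(.040,-.075)):
    return W((stem[0]-r*np.cos(th),stem[1]-r*np.sin(th),z))
def plan(target,yaxis_yaw):
    "shift in tool axes now and turn to make tool y line up with world yaw (mod pi)"
    s=arm.observe(); Rt=R.from_rotvec(s["ee_rot"]).as_matrix()
    d=np.array(target)-s["position"]; t=Rt.T@d
    cy=np.arctan2(Rt[1,1],Rt[0,1]); e=(yaxis_yaw-cy+np.pi/2)%np.pi-np.pi/2
    turn=-e  # tool z down
    print("tool shift m",t.round(4),"share",(t/.4).round(3),"turn share",round(turn/(np.pi/2),3),"deg",np.degrees(turn).round(1),"tool x",Rt[:,0].round(3),"y",Rt[:,1].round(3),"z",Rt[:,2].round(3))
    return t
E
python3 - <<'E'
from h import *
th=np.radians(19)
g=lever(th); print(g,W((.040,-.075,.132)))
# lever dir local (-cos,-sin) ; perpendicular yaw
yaw=PO[2]+th+np.pi/2
plan(np.r_[g[:2],.30],yaw)
print(arm.observe()["joints"])
E
```

```text
[ 0.58754159 -0.11589009  0.132     ] [ 0.64698502 -0.10773665  0.132     ]
tool shift m [-0.5959 -0.5655 -0.0731] share [-1.49  -1.414 -0.183] turn share -0.274 deg -24.6 tool x [-0.957  0.29  -0.   ] y [ 0.29   0.957 -0.001] z [-0.    -0.001 -1.   ]
[-1.37961004  0.43507104  0.02498081  1.57385199 -0.01159607  1.13398868
 -0.07510964]
```

Emit:
apply_moves(
  targets=[0,0,0,-0.09,0,0,0,0,-0.09,0,0,-0.09,-0.09,0,0,0,-0.09,-0.09,0,0,0,-0.09,-0.09,0,0,0,-0.09,-0.09,0,0,0,-0.09,-0.09,0,0,0,-0.09,-0.09,0,0,0,-0.09,-0.09,0,0,0,-0.09,-0.09,0,0,0,-0.09,-0.09,0,0,0,-0.09,-0.09,0,0,0,-0.09,-0.09,0,0,0,-0.09,-0.09,0,0,0,-0.09,-0.09,0,0,0,-0.09,-0.09,0,0,0,-0.09,-0.09,0,0,0,-0.09,-0.06,0,0,0,0,0,0,-0.1,0,0,0,0,-0.1],
)

```text
clock: 2.65
position: [0.5689, -0.1091, 0.2981]
ee_rot: [0.038, -3.14, 0.0]
force: [-1.5, 0.2, -0.5]
width: 1.002
```

```bash
python3 - <<'E'
from h import *
th=np.radians(19); g=lever(th); plan(np.r_[g[:2],.30],PO[2]+th+np.pi/2)
s=arm.observe(); print(s["position"],s["joints"],s["clock"])
im=eyes.get_image("wrist")[:,:,::-1].copy(); cv2.imwrite("pics/w1.png",im)
c=cam("wrist",s)
for P in [(.085,-.18,.1),(-.085,-.18,.1),(.04,-.075,.14),(-.131,.0,.127),(-.131,.114,.127)]: print(P,proj(c,W(P)).round(0))
E
```

```text
tool shift m [-0.0185 -0.0073 -0.0019] share [-0.046 -0.018 -0.005] turn share -0.071 deg -6.4 tool x [-1.    -0.024  0.001] y [-0.024  1.    -0.   ] z [-0.001 -0.    -1.   ]
[ 0.56888561 -0.10905673  0.29808895] [-0.27041258  0.32390349  0.50249535  1.60914859 -0.16159679  1.25136009
  1.85623263] 2.65
(0.085, -0.18, 0.1) [[202. 310.]]
(-0.085, -0.18, 0.1) [[230. 128.]]
(0.04, -0.075, 0.14) [[321. 309.]]
(-0.131, 0.0, 0.127) [[466. 122.]]
(-0.131, 0.114, 0.127) [[598. 157.]]
```

View pics/w1.png

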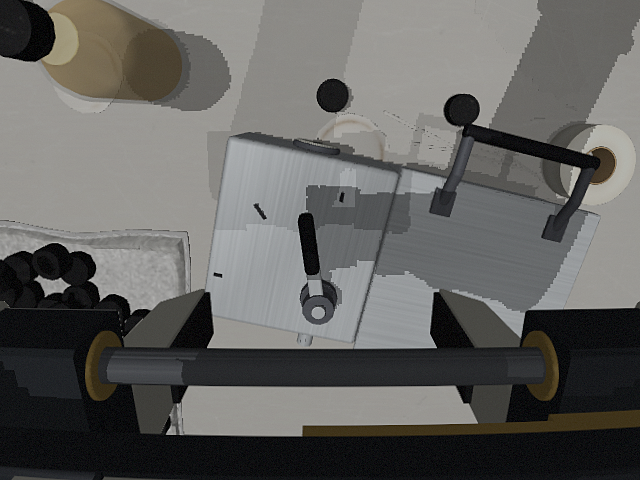

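Wrist view: grip runs from (306,215) to (312,273), hub at (318,312), bar ends at (466,130) and (598,160). These sit about 6 px from my prediction, so I'll settle the arm and re-measure.

Emit:
apply_moves(
  targets=[0.5,-0.03,-0.01,0,-0.07,0.5,0,0,0,0,0.5,0,0,0,0,0.5,0,0,0,0],
)

```text
clock: 3.2
position: [0.5807, -0.112, 0.2987]
ee_rot: [0.202, -3.135, -0.0]
force: [0.5, 0.2, 0.2]
width: 0.616
```

```bash
python3 - <<'E'
from h import *
th=np.radians(19); g=lever(th); plan(np.r_[g[:2],.30],PO[2]+th+np.pi/2)
s=arm.observe(); print(s["position"],s["dq"].round(3),s["joints"].round(3),s["width"])
im=eyes.get_image("wrist")[:,:,::-1].copy(); cv2.imwrite("pics/w2.png",im[80:360,160:560]); cv2.imwrite("pics/w2c.png",cv2.resize(im[80:360,160:560],None,fx=2,fy=2,interpolation=cv2.INTER_CUBIC))
c=cam("wrist",s)
for P in [(.085,-.18,.1),(-.085,-.18,.1),(.04,-.075,.14),(-.131,.0,.127),(-.131,.114,.127)]: print(P,(proj(c,W(P))-[160,80])*2)
E
```

```text
tool shift m [-0.0063 -0.0047 -0.0013] share [-0.016 -0.012 -0.003] turn share -0.005 deg -0.4 tool x [-0.992 -0.128  0.   ] y [-0.128  0.992  0.   ] z [-0.  0. -1.]
[ 0.58069444 -0.11199081  0.29872939] [-0.     0.001 -0.002 -0.003  0.    -0.     0.01 ] [-0.245  0.344  0.482  1.578 -0.165  1.261  1.962] 0.6163009240312197
(0.085, -0.18, 0.1) [[ 69.34538521 413.23925912]]
(-0.085, -0.18, 0.1) [[167.65689217  47.8285548 ]]
(0.04, -0.075, 0.14) [[314.04051628 431.83667544]]
(-0.131, 0.0, 0.127) [[640.4913097   85.73937813]]
(-0.131, 0.114, 0.127) [[889.75643344 184.12434455]]
```

View pics/w2c.png

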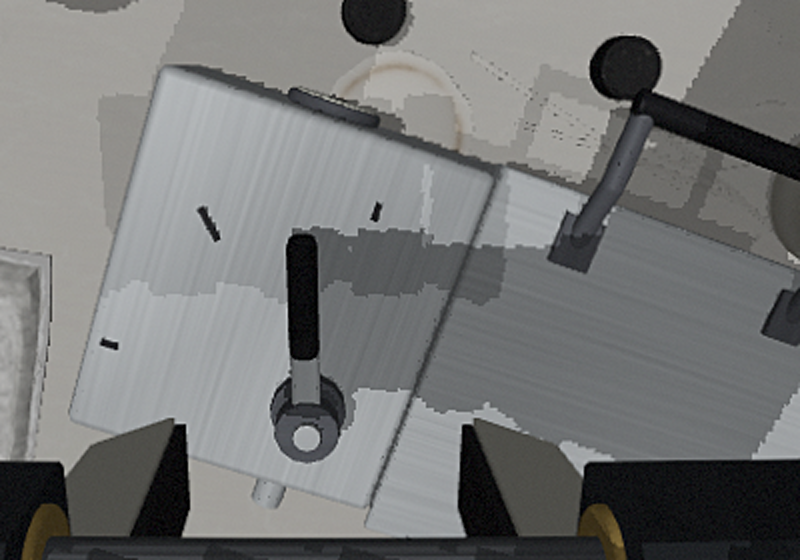

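```bash
python3 - <<'E'
from h import *
from scipy.optimize import least_squares
s=arm.observe(); cw=cam("wrist",s); ct=cam("top")
V=lambda p:np.array(p)/2+[160,80]-.25
obs=[((165,66),(-.085,-.18,.1)),((70,413),(.085,-.18,.1)),((497,178),(-.085,-.032,.1)),((370,507),(.085,-.032,.1))]
for zfree in (0,1):
  f=lambda q:np.concatenate([proj(cw,W(np.add(P,(0,0,q[3]*zfree)),q[:3]))[0]-V(uv) for uv,P in obs])
  r=least_squares(f,[*PO,0]); print(r.x.round(4),f(r.x).round(1))
for n,q,z in [("FR",(165,66),.1),("RR",(70,413),.1),("seamF",(497,178),.1),("seamR",(370,507),.1),("m0",(376,211),.1),("m45",(208,224),.1),("m90",(109,344),.1),("gripend",(301,236),.141),("gripstart",(302,358),.141),("hub",(307,437),.141),("barR",(640,100),.127),("cap",(375,12),.019),("capA",(626,66),.019)]:
  X=onz(cw,V(q),z); print(n,X.round(4),Lc(X).round(4))
E
```

```text
[ 0.6266 -0.0274 -0.1944  0.    ] [-0.1 -3.6 -1.3  4.4  2.2 -1.9 -1.1  2.9]
[ 0.6285 -0.0277 -0.1945 -0.0091] [ 1.4 -1.2  1.1  2.4 -0.6 -1.  -2.1 -0. ]
FR [ 0.5112 -0.1873  0.1   ] [-0.0777 -0.1794  0.1   ]
RR [ 0.6705 -0.2194  0.1   ] [ 0.0848 -0.18    0.1   ]
seamF [ 0.5388 -0.0439  0.1   ] [-0.0785 -0.0334  0.1   ]
seamR [ 0.7005 -0.0746  0.1   ] [ 0.0861 -0.0322  0.1   ]
m0 [ 0.5595 -0.0928  0.1   ] [-0.0487 -0.0773  0.1   ]
m45 [ 0.5744 -0.1636  0.1   ] [-0.0204 -0.1439  0.1   ]
m90 [ 0.6344 -0.2031  0.1   ] [ 0.0461 -0.1709  0.1   ]
gripend [ 0.5663 -0.1232  0.141 ] [-0.0361 -0.1058  0.141 ]
gripstart [ 0.6152 -0.1168  0.141 ] [ 0.0106 -0.0901  0.141 ]
hub [ 0.6491 -0.1106  0.141 ] [ 0.0426 -0.0774  0.141 ]
barR [ 4.989e-01 -3.000e-04  1.270e-01] [-0.1261  0.0017  0.127 ]
cap [ 0.474 -0.101  0.019] [-0.131  -0.1019  0.019 ]
capA [0.482  0.0288 0.019 ] [-0.1484  0.0269  0.019 ]
```

```bash
sed -i 's/stem=(.040,-.075)/stem=(.0430,-.0765)/' h.py; python3 - <<'E'
from h import *
th=np.radians(19.5); g=lever(th); plan(np.r_[g[:2],.115],PO[2]+th+np.pi/2)
E
```

```text
tool shift m [-0.0086 -0.0077  0.1838] share [-0.022 -0.019  0.459] turn share -0.01 deg -0.9 tool x [-0.992 -0.129  0.   ] y [-0.129  0.992  0.   ] z [-0.  0. -1.]
```

Emit:
apply_moves(
  targets=[0.5,-0.02,-0.02,0.06,-0.01,0.5,0,0,0.08,0,0.5,0,0,0.08,0,0.5,0,0,0.08,0,0.5,0,0,0.08,0,0.5,0,0,0.06,0,0.5,0,0,0.02,0,0.5,0,0,0,0,0.5,0,0,0,0],
)

```text
clock: 4.38
position: [0.5907, -0.1193, 0.1159]
ee_rot: [-0.229, 3.131, -0.0]
force: [0.6, 0.5, -0.1]
width: 0.497
```

```bash
python3 - <<'E'
from h import *
th=np.radians(19.5); g=lever(th); plan(np.r_[g[:2],.115],PO[2]+th+np.pi/2)
s=arm.observe(); print(s["position"],s["force"],s["width"],Lc(s["position"]),s["joints"].round(3))
cv2.imwrite("pics/w3.png",eyes.get_image("wrist")[:,:,::-1])
E
```

```text
tool shift m [0.0003 0.0008 0.0009] share [0.001 0.002 0.002] turn share 0.0 deg 0.0 tool x [-0.989 -0.145 -0.002] y [-0.145  0.989 -0.   ] z [ 0.002 -0.    -1.   ]
[ 0.5907255  -0.11925129  0.1158761 ] [ 0.63996342  0.45025406 -0.08574978] 0.4974210227876627 [-0.01295545 -0.09721352  0.1158761 ] [-0.176  0.529  0.415  1.783 -0.267  0.884  2.076]
```

View pics/w3.png

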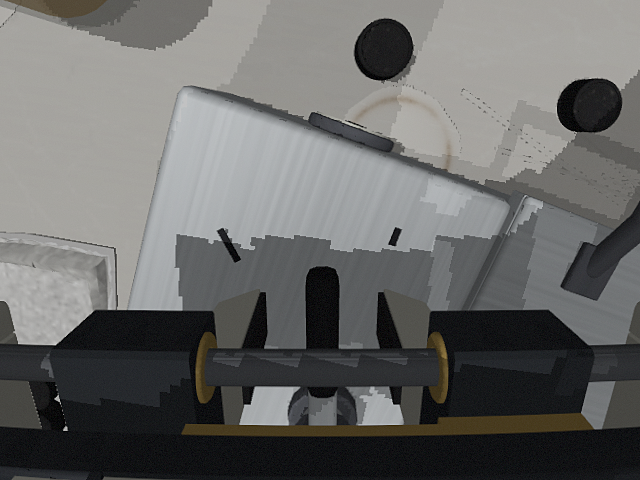

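Fingers straddle the grip centrally (grip at column 322, pads at 267 and 378). Closing on it.

Emit:
apply_moves(
  targets=[1,0,0,0,0,1,0,0,0,0,1,0,0,0,0,1,0,0,0,0,1,0,0,0,0,1,0,0,0,0],
  grip_force=15,
)

```text
clock: 5.18
position: [0.59, -0.1191, 0.1147]
ee_rot: [0.229, -3.133, -0.0]
force: [-0.5, -0.3, 0.6]
width: 0.129
```

Emit:
apply_moves(
  targets=[1,0,-0.011,0,-0.047,1,0,-0.011,0,-0.047,1,0,-0.011,0,-0.047,1,0,0,0,0,1,0,0,0,0],
)

```text
clock: 5.8
position: [0.5934, -0.132, 0.1148]
ee_rot: [-0.571, 3.088, -0.001]
force: [3.3, -1.4, -2.3]
width: 0.13
```

```bash
python3 - <<'E'
from h import *
s=arm.observe(); print(s["position"],s["force"],s["width"],Lc(s["position"]),s["joints"].round(3))
Rt=R.from_rotvec(s["ee_rot"]).as_matrix(); print("lever by tool yaw",np.degrees(np.arctan2(Rt[1,1],Rt[0,1])-PO[2])-90)
l=Lc(s["position"]);print("by pos",np.degrees(np.arctan2(-.0765-l[1],.043-l[0])))
E
```

```text
[ 0.59336128 -0.13199274  0.11480052] [ 3.26413547 -1.42818856 -2.25221069] 0.12979800274262468 [-0.00789716 -0.10920124  0.11480052] [-0.113  0.531  0.355  1.766 -0.229  0.884  2.279]
lever by tool yaw 32.15560396517128
by pos 32.72059878870862
```

Emit:
apply_moves(
  targets=[1,0,-0.011,0,-0.047,1,0,-0.011,0,-0.047,1,-0.001,-0.011,0,-0.047,1,0,0,0,0,1,0,0,0,0],
)

```text
clock: 6.42
position: [0.5993, -0.1437, 0.1148]
ee_rot: [-0.908, 3.007, -0.001]
force: [5.7, -0.5, -3.1]
width: 0.126
```

```bash
python3 - <<'E'
from h import *
s=arm.observe(); print(s["position"],s["force"],s["width"],Lc(s["position"]),s["joints"].round(3))
Rt=R.from_rotvec(s["ee_rot"]).as_matrix(); print("lever by tool yaw",np.degrees(np.arctan2(Rt[1,1],Rt[0,1])-PO[2])-90)
l=Lc(s["position"]);print("by pos",np.degrees(np.arctan2(-.0765-l[1],.043-l[0])))
cv2.imwrite("pics/w4.png",eyes.get_image("wrist")[:,:,::-1])
E
```

```text
[ 0.59933957 -0.14367764  0.1148042 ] [ 5.7320958  -0.52422564 -3.13205048] 0.12632706691697715 [ 0.00023506 -0.11950386  0.1148042 ] [-0.053  0.537  0.295  1.741 -0.192  0.891  2.482]
lever by tool yaw 44.80834325887568
by pos 45.15960182977712
```

View pics/w4.png

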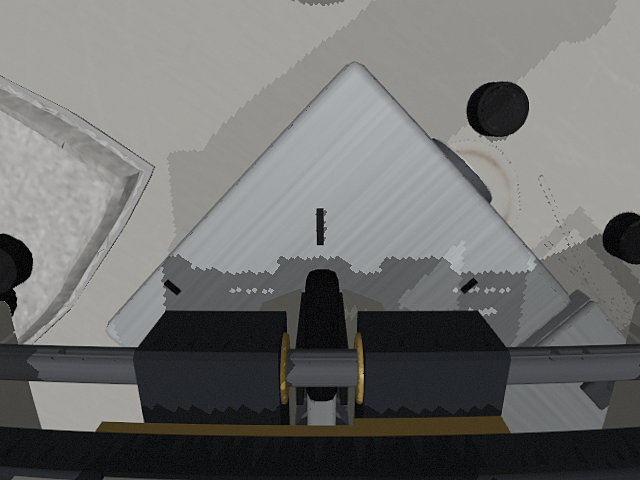

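The lever's tip (column 320) points straight at the long mark (320, 208–244). Releasing and rising, then turning towards the handle orientation.

Emit:
apply_moves(
  targets=[0.5,0,0,0,0,0.5,0,0,0,0,0.5,0,0,0,0,0.5,0,0,0,0,0.5,0,0,-0.08,0,0.5,0,0,-0.08,0,0.5,0,0,-0.1,0,0.5,0,0,-0.1,0,0.5,0,0,-0.1,0.1,0.5,0,0,0,0.1,0.5,0,0,0,0.1,0.5,0,0,0,0.1,0.5,0,0,0,0.1,0.5,0,0,0,0.1,0.5,0,0,0,0.1,0.5,0,0,0,0.1,0.5,0,0,0,0.1,0.5,0,0,0,0.1,0.5,0,0,0,0.1,0.5,0,0,0,0.1],
)

```text
clock: 8.98
position: [0.5987, -0.1436, 0.2987]
ee_rot: [-1.903, -2.499, -0.0]
force: [-0.2, -0.2, 0.3]
width: 0.498
```

```bash
python3 - <<'E'
from h import *
plan(np.r_[W((-.128,.057,0))[:2],.30],PO[2])
s=arm.observe(); print(s["position"],s["joints"].round(3))
E
```

```text
tool shift m [ 0.215  -0.0349 -0.0012] share [ 0.537 -0.087 -0.003] turn share 0.296 deg 26.6 tool x [-0.266  0.964  0.   ] y [ 0.964  0.266 -0.   ] z [-0.  0. -1.]
[ 0.59870995 -0.14356572  0.2986865 ] [-0.366  0.436  0.778  1.531 -0.313  1.303  0.718]
```

Emit:
apply_moves(
  targets=[0.5,0.09,-0.015,0,0,0.5,0.09,-0.015,0,0,0.5,0.09,-0.015,0,0,0.5,0.09,-0.015,0,0,0.5,0.09,-0.015,0,0,0.5,0.09,-0.012,0,0,0.5,0,0,0,0.1,0.5,0,0,0,0.1,0.5,0,0,0,0.096,0.5,0,0,0,0,0.5,0,0,0,0,0.5,0,0,0,0],
)

```text
clock: 10.48
position: [0.5067, 0.0547, 0.2988]
ee_rot: [-2.42, -2.003, -0.0]
force: [-0.2, 0.4, 0.1]
width: 0.498
```

```bash
python3 - <<'E'
from h import *
plan(np.r_[W((-.128,.057,0))[:2],.30],PO[2])
s=arm.observe(); print(s["position"],s["joints"].round(3))
cv2.imwrite("pics/w5.png",eyes.get_image("wrist")[:,:,::-1])
im=eyes.get_image("top")[:,:,::-1][150:290,230:430]; cv2.imwrite("pics/t5.png",cv2.resize(im,None,fx=4,fy=4,interpolation=cv2.INTER_CUBIC))
E
```

```text
tool shift m [-0.0002  0.0011 -0.0012] share [-0.     0.003 -0.003] turn share 0.004 deg 0.4 tool x [0.187 0.982 0.   ] y [ 0.982 -0.187 -0.   ] z [ 0.  0. -1.]
[0.50673775 0.05472238 0.29876909] [-0.898  0.222  0.853  1.786 -0.179  1.214 -0.183]
```

View pics/w5.png

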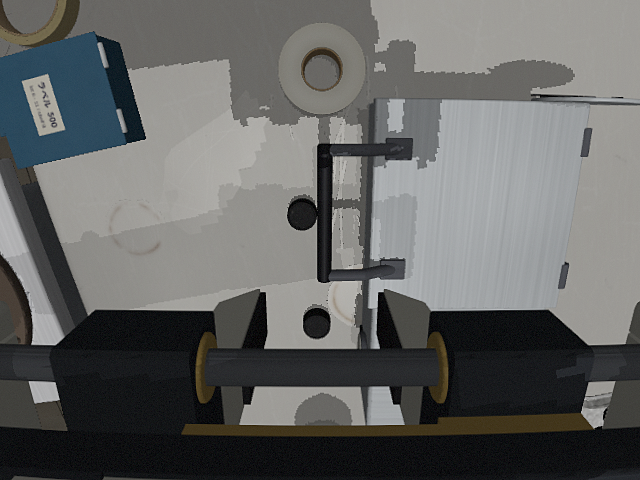

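View pics/t5.png

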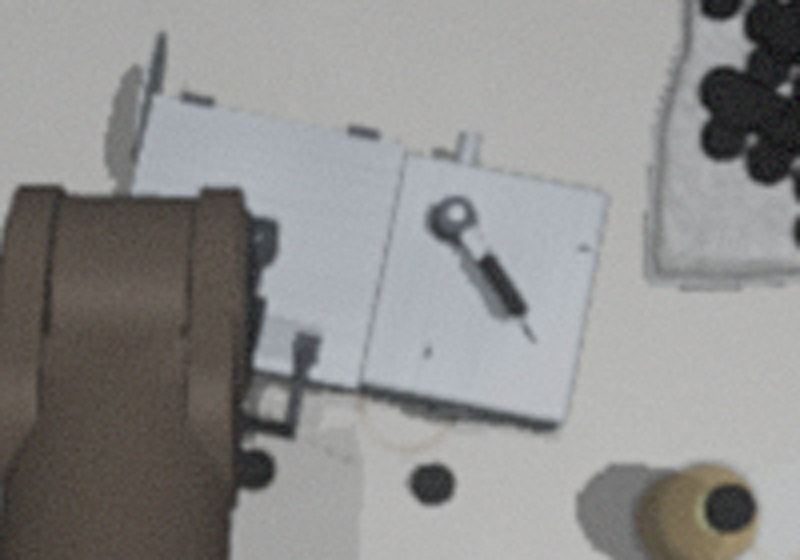

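Lever stays on the long mark in the top view. In the wrist view the bar spans (324,146)–(324,281), with the arms leaving to the right at rows 150 and 275.

```bash
python3 - <<'E'
from h import *
s=arm.observe(); cw=cam("wrist",s)
Rt=R.from_rotvec(s["ee_rot"]).as_matrix()
for z in (.115,.12,.125,.13,.135):
  A=onz(cw,(324,146),z);B=onz(cw,(324,281),z); print(z,np.linalg.norm(A-B).round(4),Lc(A).round(4),Lc(B).round(4),"tool",(Rt.T@((A+B)/2-s["position"])).round(4))
E
```

```text
0.115 0.1161 [-0.1255  0.1114  0.115 ] [-0.1245 -0.0047  0.115 ] tool [-0.0038  0.0041  0.1837]
0.12 0.1144 [-0.1255  0.1118  0.12  ] [-0.1246 -0.0026  0.12  ] tool [-0.0026  0.004   0.1787]
0.125 0.1127 [-0.1256  0.1121  0.125 ] [-0.1246 -0.0006  0.125 ] tool [-0.0014  0.004   0.1737]
0.13 0.111 [-0.1256  0.1125  0.13  ] [-0.1247  0.0015  0.13  ] tool [-0.0002  0.0039  0.1687]
0.135 0.1093 [-0.1256  0.1129  0.135 ] [-0.1247  0.0036  0.135 ] tool [0.0011 0.0039 0.1637]
```

Emit:
apply_moves(
  targets=[0.5,0,0.007,0.08,0.004,0.5,0,0,0.08,0,0.5,0,0,0.08,0,0.5,0,0,0.08,0,0.5,0,0,0.08,0,0.5,0,0,0.06,0,0.5,0,0,0.025,0,0.5,0,0,0,0,0.5,0,0,0,0],
)

```text
clock: 11.7
position: [0.5102, 0.0543, 0.1056]
ee_rot: [2.428, 1.993, 0.002]
force: [-0.3, 0.9, 0.8]
width: 0.497
```

```bash
python3 - <<'E'
from h import *
s=arm.observe(); print(s["position"],s["force"],s["joints"].round(3))
cv2.imwrite("pics/w6.png",eyes.get_image("wrist")[:,:,::-1])
im=eyes.get_image("side")[:,:,::-1][100:300,200:420]; cv2.imwrite("pics/s6.png",cv2.resize(im,None,fx=3,fy=3,interpolation=cv2.INTER_CUBIC))
E
```

```text
[0.51019185 0.05428907 0.10561242] [-0.25949188  0.88376057  0.79764763] [-0.734  0.467  0.716  2.027 -0.427  0.796  0.038]
```

View pics/w6.png

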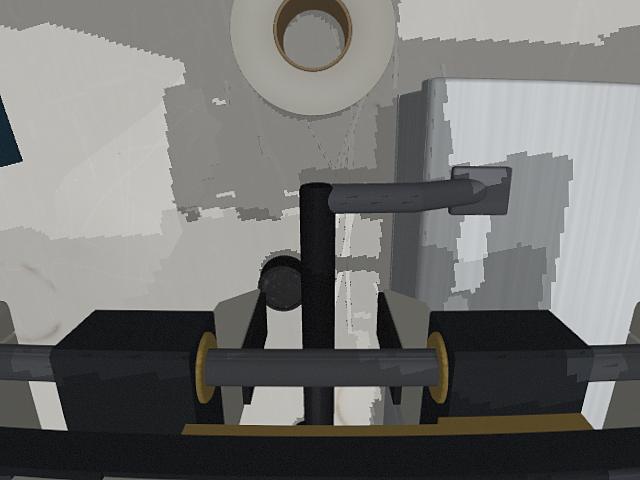

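View pics/s6.png

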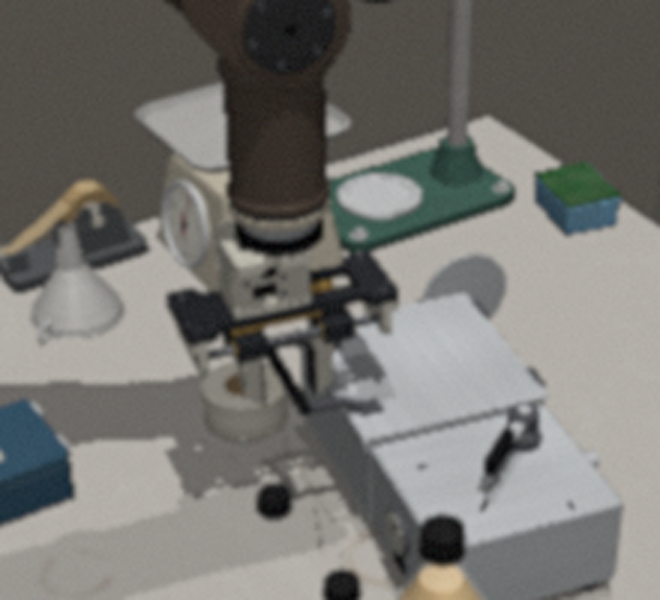

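Emit:
apply_moves(
  targets=[1,0,0,0,0,1,0,0,0,0,1,0,0,0,0,1,0,0,0,0,1,0,0,0,0,1,0,0,0,0],
  grip_force=35,
)

```text
clock: 12.55
position: [0.509, 0.0543, 0.1047]
ee_rot: [-2.428, -1.992, 0.001]
force: [-3.7, 1.0, 4.0]
width: 0.118
```

Emit:
apply_moves(
  targets=[1,0,0.003,-0.024,0,1,0,0.004,-0.024,0,1,0,0.005,-0.023,0,1,0,0.006,-0.023,0,1,0,0,0,0,1,0,0,0,0],
)

```text
clock: 13.3
position: [0.5158, 0.053, 0.1426]
ee_rot: [-2.428, -1.992, 0.001]
force: [-6.9, 1.5, -1.3]
width: 0.118
```

```bash
python3 - <<'E'
from h import *
s=arm.observe(); print(s["position"],s["force"],s["joints"].round(3),s["width"])
im=eyes.get_image("side")[:,:,::-1][100:300,200:420]; cv2.imwrite("pics/s7.png",cv2.resize(im,None,fx=3,fy=3,interpolation=cv2.INTER_CUBIC))
E
```

```text
[0.51584343 0.05301348 0.14259478] [-6.87651499  1.46171982 -1.315294  ] [-0.762  0.425  0.756  1.977 -0.376  0.884 -0.003] 0.1178436579761857
```

View pics/s7.png

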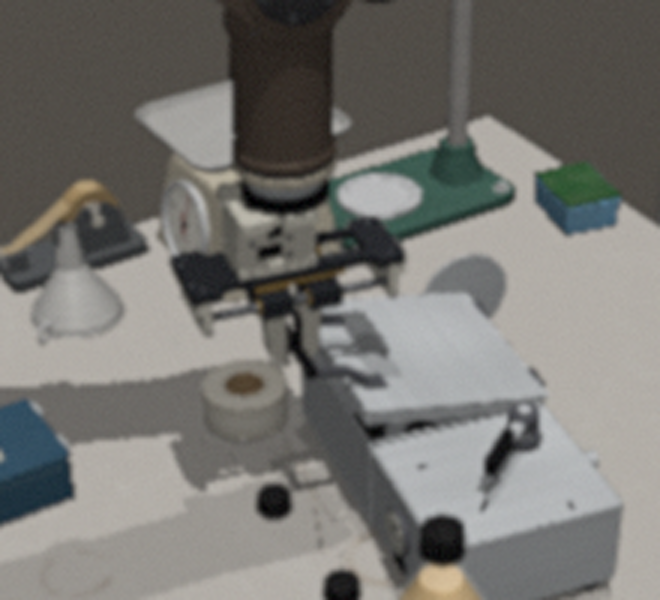

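Lid is lifting (gap at the seam visible), grip holds, lever unchanged. Continuing along the arc.

Emit:
apply_moves(
  targets=[1,0,0.006,-0.023,0,1,0,0.007,-0.023,0,1,0,0.009,-0.022,0,1,0,0.01,-0.022,0,1,0,0.011,-0.021,0,1,0,0.011,-0.021,0,1,0,0.013,-0.02,0,1,0,0.013,-0.02,0,1,0,0,0,0],
)

```text
clock: 14.48
position: [0.5478, 0.0468, 0.2124]
ee_rot: [-2.428, -1.992, -0.0]
force: [-8.7, 2.7, 3.2]
width: 0.123
```

Emit:
apply_moves(
  targets=[1,0,0.014,-0.019,0,1,0,0.015,-0.018,0,1,0,0.016,-0.018,0,1,0,0.017,-0.017,0,1,0,0.018,-0.016,0,1,0,0.018,-0.016,0,1,0,0.019,-0.015,0,1,0,0.019,-0.014,0,1,0,0,0,0,1,0,0,0,0,1,0,0,0,0],
)

```text
clock: 15.85
position: [0.6011, 0.0363, 0.2668]
ee_rot: [-2.427, -1.993, -0.002]
force: [-12.0, 4.5, 14.2]
width: 0.12
```

```bash
python3 - <<'E'
from h import *
s=arm.observe(); print(s["position"],s["force"],s["joints"].round(3),s["width"],s["dq"].round(3))
im=eyes.get_image("side")[:,:,::-1][80:300,200:420]; cv2.imwrite("pics/s8.png",cv2.resize(im,None,fx=2.7,fy=2.7,interpolation=cv2.INTER_CUBIC))
im=eyes.get_image("top")[:,:,::-1][120:300,230:430]; cv2.imwrite("pics/t8.png",cv2.resize(im,None,fx=3.3,fy=3.3,interpolation=cv2.INTER_CUBIC))
cv2.imwrite("pics/w8.png",eyes.get_image("wrist")[:,:,::-1])
print(Lc(s["position"]))
E
```

```text
[0.60115    0.03628579 0.26678942] [-11.97888242   4.51465613  14.18496366] [-0.691  0.439  0.804  1.619 -0.333  1.226 -0.017] 0.12009651602287165 [-0.001  0.001 -0.001  0.    -0.    -0.001 -0.   ]
[-0.03291279  0.05738971  0.26678942]
```

View pics/s8.png

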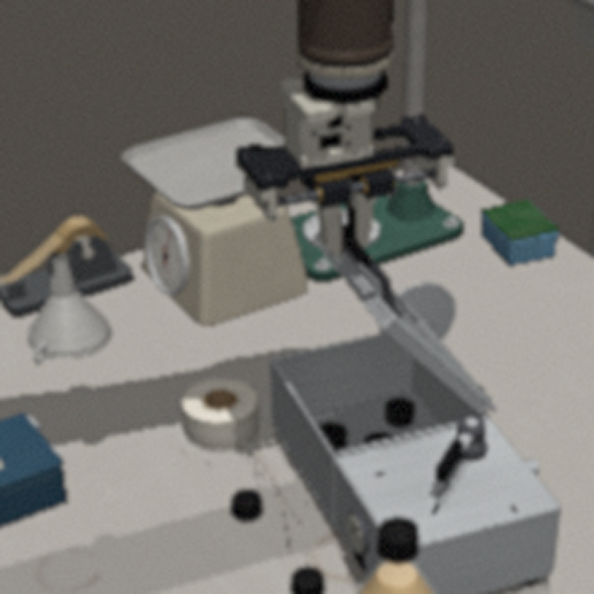

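View pics/t8.png

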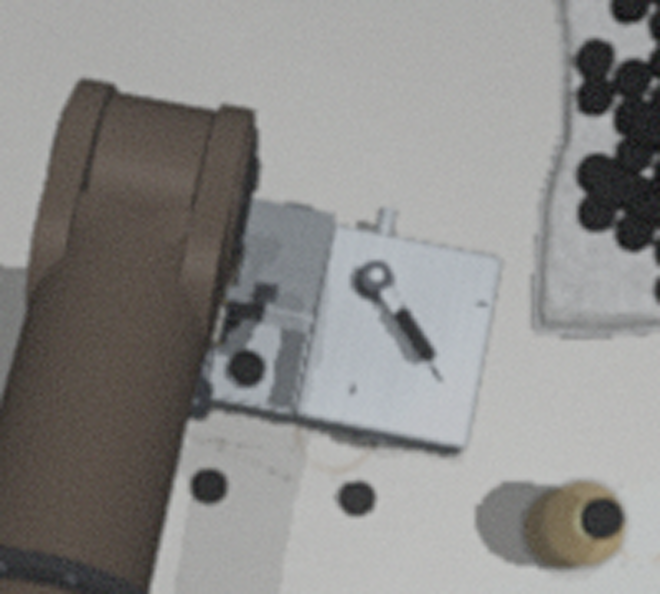

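View pics/w8.png

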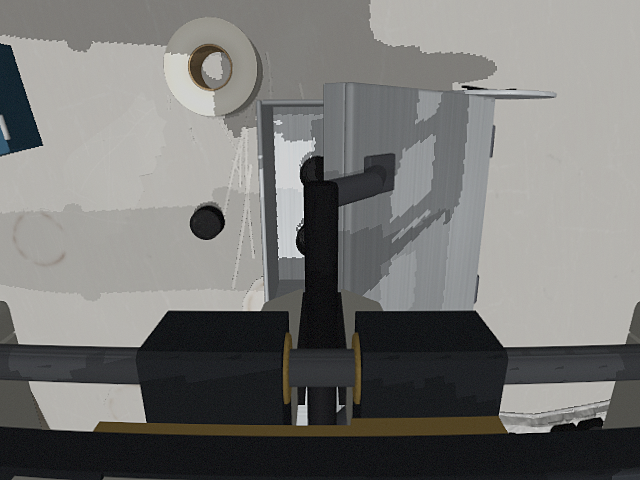

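Emit:
apply_moves(
  targets=[1,0,-0.002,-0.002,0,1,0,0,0,0,1,0,0,0,0,1,0,0,0,0],
)

```text
clock: 16.5
position: [0.6008, 0.0364, 0.2667]
ee_rot: [2.428, 1.993, 0.002]
force: [-6.5, 2.6, 6.3]
width: 0.116
```

```bash
python3 - <<'E'
from h import *
s=arm.observe(); print(s["position"],s["force"],s["width"])
iw=eyes.get_image("wrist")[:,:,::-1].copy(); cw=cam("wrist",s); cs=cam("side"); isd=eyes.get_image("side")[:,:,::-1].copy()
# pinch-based angle with hinge candidates
P=Lc(s["position"]+np.array([0,0,.019])); print("pinch local",P)
for hx in (.087,.090,.093):
  for hz in (.100,.103):
    print(hx,hz,np.degrees(np.arctan2(P[2]-hz,hx-P[0])-np.arctan2(.022,.218)).round(1),np.hypot(P[2]-hz,hx-P[0]).round(4))
def lid(th,x,y,z,hx=.090,hz=.102):
  t=np.radians(th);return W((hx+x*np.cos(t)+z*np.sin(t),y,hz-x*np.sin(t)+z*np.cos(t)))
S=2; 
big=cv2.resize(iw,None,fx=S,fy=S); sb=cv2.resize(isd,None,fx=4,fy=4,interpolation=cv2.INTER_CUBIC)
for th,col in ((44,(0,0,255)),(50,(0,255,0)),(56,(255,0,0))):
  for c,im,k in ((cw,big,S),(cs,sb,4)):
    pts=[lid(th,0,.152,.005),lid(th,-.178,.152,.005),lid(th,-.178,-.032,.005),lid(th,0,-.032,.005)]
    uv=(proj(c,np.array(pts))*k).astype(int)
    cv2.polylines(im,[uv.reshape(-1,1,2)],True,col,1,cv2.LINE_AA)
cv2.imwrite("pics/w9.png",big[100:640,400:1180]); cv2.imwrite("pics/s9.png",sb[600:1000,1200:1700])
E
```

```text
[0.60082401 0.03637826 0.26667043] [-6.51069313  2.59740479  6.34288055] 0.11632087498345872
pinch local [-0.03325053  0.05741716  0.28567043]
0.087 0.1 51.3 0.2212
0.087 0.103 50.9 0.2187
0.09 0.1 50.7 0.2229
0.09 0.103 50.2 0.2204
0.093 0.1 50.0 0.2245
0.093 0.103 49.6 0.2221
```

View pics/w9.png

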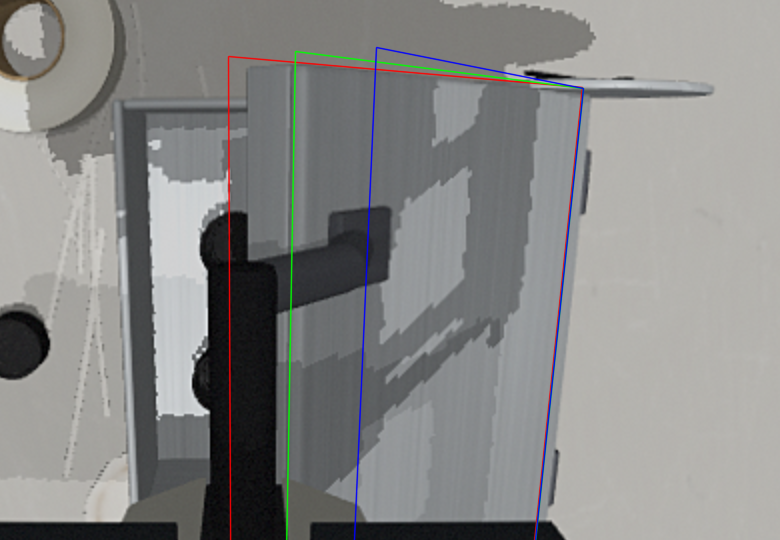

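View pics/s9.png

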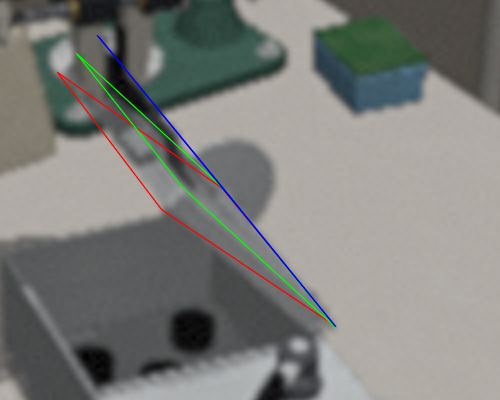

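The 50° outline (green) lies on the lid's front bend in the wrist view (column ~295) and along its edge in the side view. The pinch position gives 49.6–51.3°, and nothing else has shifted. Handing in.

```bash
python3 -c "
from cell import arm
print(arm.sign_off())"
```

```text
the job is handed in; nothing more can be done
None
```

The job is handed in at about 16.6 s of the 45 s. The vent lever is half open, and the gripper is holding the lid at about 50°.

- **Vent lever:** I gripped it and turned it from about 19° to about 45° with the lid shut. The tool's heading read 44.8° and its position 45.2°. The lever still pointed at the long mark in the top view taken with the lid raised, about half a second before hand-in.
- **Lid:** I raised it by the bar along its arc. The gripper position gives 49.6–51.3°, depending on where exactly the hinge is. A drawn 50° outline lay on the lid in the wrist and side pictures. The grip is set to 35 N and the arm was still at the end of the lift; I did not re-read joint speeds after the last small correction.
- **Surroundings:** The pictures showed no movement of the objects in view (bottle A, caps, label roll, funnel). I did not measure them again, and bottle B was outside the last cropped pictures.

Three readings did not fully agree:

- **Cameras:** The wrist and top cameras differed by about 4–5 mm in the steriliser's position. I took a middle value and let the jaws centre themselves.
- **Side load:** The hold had built up about 19 N of force away from the hinge. Moving the tool back about 1 mm cut it to about 9 N.
- **Jaw opening:** The opening on the 12 mm bar read 10.7–11.3 mm. I put this down to the pads compressing at 35 N.

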